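# Build the sieve tower on the shaker

### The job

Build the sieve tower on the shaker for a size-grading run: onto the receiver pan clipped to the shaker go the fine, then the medium, then the coarse sieve, so that the sample falls through ever finer cloth, and last the lid. Build it on the pan from the bottom up, one part at a time, lowering each until you feel it sit fully home and upright before you let it go (do not drop it), and leave the other things on the bench where they are.

Things in the scene. Friction and masses are not known exactly. Their poses are not given: they have to be found in the camera images.
- pan_rim (a point): Receiver pan, the target: open steel pan, 64 mm wide, bore as the sieves', fixed on the platform of the shaker (white box, 150x150 mm, at the left or right). Point: axis of the pan, level with its rim, 88 mm over the bench; z up. Seated, the rims of fine, medium and coarse stand 26, 62 and 108 mm above the pan's rim, their points 8, 39 and 80, the lid's 135 mm.
- fine_sieve_mid (a point): Shortest sieve: round steel sieve, 36 mm high; finest cloth, looks like a closed grey disc. Frame 64 mm wide, bore 55 flared to 60 at the mouth. Skirt under it 10 mm high, 52 tapering to 44, nests in the part below till the shoulder meets its rim (1 mm play, self-centring from 4 mm off). Grip across the frame, fingertips above the shoulder. Point: on the axis, half-way up, 18 mm over the foot; z up. 90 g.
- medium_sieve_mid (a point): Middle-height sieve: round steel sieve, 46 mm high; medium cloth, wires 4.5 mm apart. Frame 64 mm wide, bore 55 flared to 60 at the mouth. Skirt under it 10 mm high, 52 tapering to 44, nests in the part below till the shoulder meets its rim (1 mm play, self-centring from 4 mm off). Grip across the frame, fingertips above the shoulder. Point: on the axis, half-way up, 23 mm over the foot; z up. 90 g.
- coarse_sieve_mid (a point): Tallest sieve: round steel sieve, 56 mm high; coarse cloth, wires 10.5 mm apart. Frame 64 mm wide, bore 55 flared to 60 at the mouth. Skirt under it 10 mm high, 52 tapering to 44, nests in the part below till the shoulder meets its rim (1 mm play, self-centring from 4 mm off). Grip across the frame, fingertips above the shoulder. Point: on the axis, half-way up, 28 mm over the foot; z up. 90 g.
- lid_knob (a point): Lid: steel disc 64 mm wide, its top 12 mm over the foot, with a dark steel pull knob (24 mm diameter, from 22 to 48 mm over the foot) and a skirt below, 8 mm high, 52 tapering to 44 mm, that nests in the coarse sieve's mouth till the disc meets its rim. Grip the knob. Point: centre of the knob, 35 mm over the foot; z up. 80 g.
- marker: Bystander: black and white lab marker lying between the parts, 14x134x15 mm, long along its y; origin under its middle. Leave it.
- label_roll: Bystander: roll of blank labels lying flat, 58 mm diameter, 24 mm high; origin under its centre. Leave it.
- bench_timer: Bystander: white count-down timer with three buttons, 64x64x22 mm; origin under its centre. Leave it.
- forceps: Bystander: steel forceps lying flat, 14x128x8 mm, long along its y; origin under its middle. Leave it.
There are look-alikes about, which are no part of the job. What is shaped like the part that bears medium_sieve_mid but blue is not meant.

How it is judged:
On the way, in this order (a step that is already met when the one before it is completed fails the run):
1. the fine sieve sits home on the pan and is let go (horizontal distance between fine_sieve_mid and pan_rim below 0.005 m and z of fine_sieve_mid in the frame of pan_rim between 0.0045 and 0.0115 m and angle between fine_sieve_mid's own z axis and vertical below 0.07 rad and linear speed of fine_sieve below 0.03 m/s and contact force between the fingers and fine_sieve below 0.1 N), for 0.2 s.
2. the medium sieve sits home on the fine sieve and is let go (horizontal distance between medium_sieve_mid and fine_sieve_mid below 0.005 m and z of medium_sieve_mid in the frame of pan_rim between 0.0355 and 0.0425 m and angle between medium_sieve_mid's own z axis and vertical below 0.07 rad and linear speed of medium_sieve below 0.03 m/s and contact force between the fingers and medium_sieve below 0.1 N), for 0.2 s.
3. the coarse sieve sits home on the medium sieve and is let go (horizontal distance between coarse_sieve_mid and medium_sieve_mid below 0.005 m and z of coarse_sieve_mid in the frame of pan_rim between 0.0765 and 0.0835 m and angle between coarse_sieve_mid's own z axis and vertical below 0.07 rad and linear speed of coarse_sieve below 0.03 m/s and contact force between the fingers and coarse_sieve below 0.1 N), for 0.2 s.
4. the lid sits home on the coarse sieve and is let go (horizontal distance between lid_knob and coarse_sieve_mid below 0.005 m and z of lid_knob in the frame of pan_rim between 0.1315 and 0.1385 m and angle between lid_knob's own z axis and vertical below 0.07 rad and linear speed of sieve_lid below 0.03 m/s and contact force between the fingers and sieve_lid below 0.1 N), for 0.2 s.
At the end, for the whole second after the job is handed in: On the shaker's pan stand, from the bottom up, the fine, medium and coarse sieves and the lid, each fully home (height within 3.5 mm of its seated height), within 5 mm of the axis of the part below, upright within 0.07 rad, released and at rest (all of step 1 and all of step 2 and all of step 3 and all of step 4); the robot touches nothing.
It fails at once if a sieve or the lid is dropped or flung: it moves faster than 0.5 m/s while not held ((linear speed of fine_sieve above 0.5 m/s and contact force between the fingers and fine_sieve below 0.05 N) or (linear speed of medium_sieve above 0.5 m/s and contact force between the fingers and medium_sieve below 0.05 N) or (linear speed of coarse_sieve above 0.5 m/s and contact force between the fingers and coarse_sieve below 0.05 N) or (linear speed of sieve_lid above 0.5 m/s and contact force between the fingers and sieve_lid below 0.05 N)).
It fails at once if the marker, label roll, timer or forceps is pushed more than 20 mm from its place (distance of any of marker, label_roll, bench_timer, forceps from where it was at the start of the episode above 0.02 m).
It also fails if it takes over 109 s, if anything falls off the work surface, if the arm or the gripper's body presses on something with over 40 N, if the wrist force passes 120 N, or if a joint passes its speed limit or range.

### The arm

A 7-joint arm with a two-finger parallel gripper is mounted at the origin on a cart in front of the work surface, level with it; the furniture and walls round the work are solid. World frame = base frame: x ahead of the robot, y to its left, z up, the work surface at z = 0. Lengths are in m, angles in rad, forces in N, time in s.
With the tool pointing down it reaches from about 0.35 to 0.9 m from the base axis. Payload 8.1 kg.
Tool frame: the origin (TCP) lies midway between the tips of the shut fingers; the grasp point (between the pads) lies 19 mm behind it; z points along the fingers, y is the line along which they close (so a half turn about z gives the same grasp; the last joint's range is limited). The gripper opens to 85 mm and grips with 20 to 120 N. Pads are 22 mm wide; open, the fingers measure 114 mm over their backs; the gripper's body (76 mm by 85 mm) begins 54 mm behind the grasp point. The pads swing forward as they close: fully open they stand 13 mm farther back than shut.
Start: joints at [-1.228, 0.434, 0.025, 1.573, -0.012, 1.134, -0.075], TCP at [0.27, 0.564, 0.231] pointing down, gripper open.
Joint ranges: [-2.62, 2.62], [-0.44, 2.09], [-1.27, 1.32], [0.08, 2.57], [-1.32, 4.46], [0.12, 2], [-2.74, 2.74]. Speed limits (rad/s): [2.22, 2.22, 3.01, 3.01, 3.14, 3.14, 3.14].

### API

Orientations are given as a unit quaternion [x, y, z, w].
In Python, from station import arm gives the robot as it stands.
- The arm moves only by the tool step_arm, never from a script. Its argument "rows" is text: rows parted by semicolons, each of 5 numbers parted by spaces: the finger opening in m, from 0 to 0.0854, then the shift along the tool's x, y, z in m, then the turn about the tool's z in degrees. A call has 1 to 20 rows; each row shifts and turns the commanded pose from where the row before left it, along the tool's axes as they then stand; what a row does not reach is not made up. A row lasts 1/8 s, in which the tool goes at most 62.5 mm and 10.7 degrees, less where a joint would pass 70% of its speed; a pose out of reach is approached as far as the arm can. A call is refused whole if a number of a shift passes 0.0625 or a number of a turn 10.7, either way. A call with a gripper value outside its range is refused whole. The fingers move at their own pace and stop on an object; "newtons" is the grip in N (left out, the last holds). Time passes only in rows, so rows that do not move let the fingers close. It gives the time, the measured TCP pose, the force, the opening and the grip force at its end, in the units of the state.
- arm.sense(): the state, without advancing time (a new reading comes with each control period).
- arm.grab_frame(name): name is "side" or "top" or "wrist"; returns a dict with "img" (400x640x3 uint8, blue, green, red), "camera_matrix" (3x3 intrinsics, pixels), "T" (4x4, takes a point from camera to world coordinates). Camera axes: x right, y down, z forward; pixel columns grow to the right and rows downward; lengths in m; the calibration is good to about 2 mm. A picture is of the moment at which its call begins. There is no depth.
- arm.finish_job(): hands the job in; it is judged then, once.
The state is a dict: "t": time; "joints": joint angles; "qvel": joint speeds; "tau": joint torques, N m; "tool_pos": TCP position; "eef_rot": TCP orientation; "wrist_force": force on the tool from outside, world axes, zero at the start; "moment": the same for the moment, N m; "grip_width": finger opening in m; "grip_force": force on a finger pad.
Only numpy, scipy, OpenCV 4.12 (cv2) and the standard library are available. Lean on these libraries where they do the work, as an engineer would, in place of code of your own. Each camera call takes 0.05 s, during which the arm holds its last target. There are 200 camera calls.

## Working session

There is one attempt and no reset: what is moved stays moved. The work goes in short steps, Python scripts to look and compute and a tool call to move; the robot and the scene stay as the last step left them, time stands still between calls to the robot, and variables do not carry over. Pictures are saved under pics/ and viewed, at most 14 in all, crops included, and the job is handed in when it is done.

Besides the shell and the picture viewer there is one more tool, called after "Request:" as a command line: name --argument value ..., lists and objects as JSON in quotes. step_arm: Moves the arm, as the interface text tells. Its arguments: {"type":"object","properties":{"rows":{"type":"string"},"newtons":{"type":"number"}},"required":["rows"]}

```bash
mkdir -p pics; ls
cat > h.py <<'E'
from station import arm
import numpy as np, cv2
from scipy.spatial.transform import Rotation as R
def snap(n,f):
    d=arm.grab_frame(n); cv2.imwrite('pics/'+f+'.png',d['img']); np.savez('pics/'+f+'.npz',K=d['camera_matrix'],T=d['T']); return d
def ray(f,u,v,z):
    d=np.load('pics/'+f+'.npz'); K,T=d['K'],d['T']
    r=T[:3,:3]@np.linalg.solve(K,[u,v,1.]); o=T[:3,3]
    return o+r*(z-o[2])/r[2]
def proj(f,p):
    d=np.load('pics/'+f+'.npz'); K,T=d['K'],d['T']
    c=K@(T[:3,:3].T@(np.array(p)-T[:3,3])); return c[:2]/c[2]
E
python3 - <<'E'
from h import *
np.set_printoptions(precision=4,suppress=True)
s=arm.sense()
for k in s: print(k,s[k])
for n in ('top','side','wrist'):
    d=snap(n,n+'0'); print(n,d['T'],d['camera_matrix'])
E
```

```text
pics
t 0.0
joints [-1.2276  0.4352  0.025   1.5741 -0.0116  1.134  -0.0751]
qvel [-0.0004 -0.0002  0.0002 -0.0011 -0.0013 -0.0002 -0.0009]
tau [  0.0016 -67.0478   1.0261 -31.6193   0.0156   0.013   -0.    ]
tool_pos [0.2693 0.5634 0.2305]
eef_rot [ 0.2211  0.9752 -0.0008 -0.0001]
wrist_force [-1.1269  0.0735 -0.6651]
moment [-0.044  -0.0014  0.0137]
grip_force 0.0
grip_width 0.08547485757528543
top [[ 0.0011 -0.9993  0.0381  0.5138]
 [-1.     -0.0011 -0.0008 -0.0011]
 [ 0.0008 -0.0381 -0.9993  1.2748]
 [ 0.      0.      0.      1.    ]] [[461.9021   0.     325.075 ]
 [  0.     461.9021 202.0422]
 [  0.       0.       1.    ]]
side [[ 0.8782 -0.2077  0.4309  0.0486]
 [-0.4782 -0.3583  0.8019 -1.0108]
 [-0.0122 -0.9102 -0.4139  0.5861]
 [ 0.      0.      0.      1.    ]] [[413.2215   0.     322.1433]
 [  0.     413.2215 199.2869]
 [  0.       0.       1.    ]]
wrist [[ 0.4304  0.8565  0.2848  0.1972]
 [ 0.9026 -0.4079 -0.1376  0.5985]
 [-0.0017  0.3162 -0.9487  0.3734]
 [ 0.      0.      0.      1.    ]] [[297.5907   0.     327.6396]
 [  0.     297.5907 200.55  ]
 [  0.       0.       1.    ]]
```

View pics/top0.png

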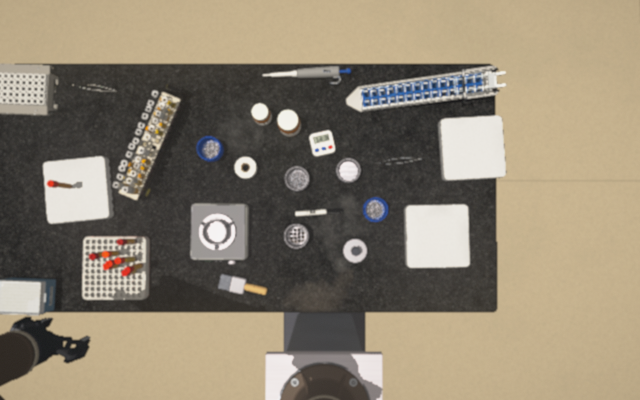

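View pics/side0.png

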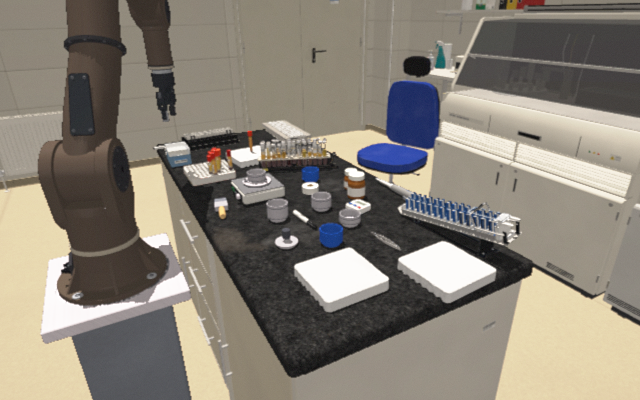

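The top view shows the shaker with the pan at (219,232), coarse sieve (296,236), medium (297,179), fine (348,170) and lid (355,250). There are blue look-alikes at (209,149) and (375,209), and the marker at (310,212). I'll zoom in to get finer pixel positions.

Run:
```python
from h import *
im=cv2.imread('pics/top0.png')[120:270,185:385]
cv2.imwrite('pics/c1.png',cv2.resize(im,None,fx=4,fy=4,interpolation=cv2.INTER_CUBIC))
```

```text
(no output)
```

View pics/c1.png

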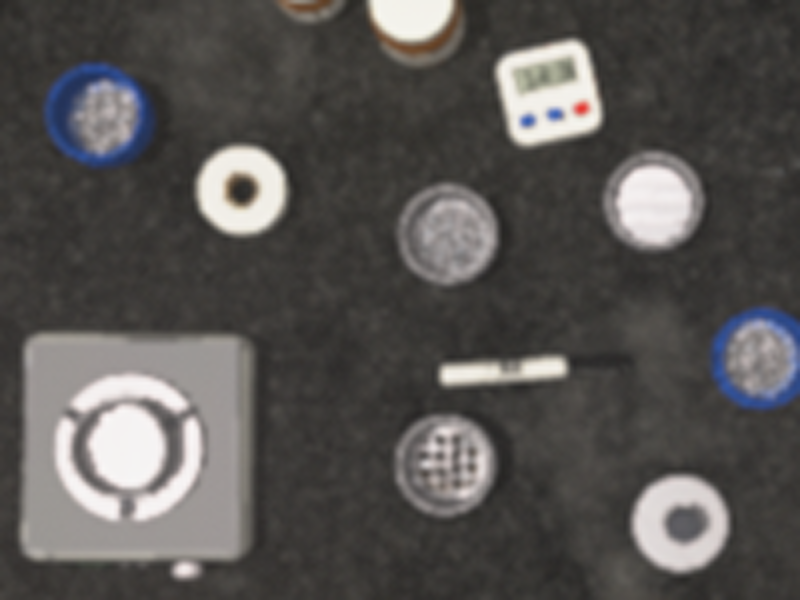

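The crop (4x) shows these rim centres: fine (654,201), medium (448,234), coarse (446,465), lid disc (680,523), pan (130,447). Medium sits well clear of the timer, and the marker lies between medium and coarse.

Run:
```python
from h import *
np.set_printoptions(precision=4,suppress=True)
for n,u,v,z,r in (('fine',654,201,.036,50),('med',448,234,.046,50),('coarse',446,465,.056,51),('lid',680,523,.012,49),('pan',130,447,.088,55),('marker',535,367,.015,0),('timer',549,92,.022,0),('roll',242,190,.024,0),('blue',765,358,.046,0),('bottle',415,30,.08,0)):
    f=lambda a,b:((a+.5)/4-.5+185,(b+.5)/4-.5+120)
    p=ray('top0',*f(u,v),z); q=ray('top0',*f(u+r,v),z)
    print(n,p,'R',np.linalg.norm(p-q), 'reach',np.hypot(*p[:2]),'side',proj('side0',p))
s=arm.sense();print(R.from_quat(s['eef_rot']).as_matrix())
d=np.load('pics/wrist0.npz'); T=np.eye(4);T[:3,:3]=R.from_quat(s['eef_rot']).as_matrix();T[:3,3]=s['tool_pos']
print(np.linalg.inv(T)@d['T'])
```

```text
fine [ 0.6477 -0.064   0.036 ] R 0.03364077722940431 reach 0.6508477752053627 side [348.7186 211.585 ]
med [0.6244 0.0739 0.046 ] R 0.033340463631623664 reach 0.628730868188317 side [320.1495 194.1713]
coarse [0.471  0.0741 0.056 ] R 0.03357026457559891 reach 0.4767936986185194 side [276.1947 201.2648]
lid [ 0.4302 -0.0828  0.012 ] R 0.03338514701922986 reach 0.4380790604916229 side [285.4889 239.2313]
pan [0.4834 0.2747 0.088 ] R 0.035256111094878036 reach 0.5560429734443562 side [256.3472 170.9985]
marker [0.5363 0.0162 0.015 ] R 0.0 reach 0.5365495559075348 side [303.9796 215.7466]
timer [0.7237 0.0068 0.022 ] R 0.0 reach 0.723732678335493 side [357.0169 201.9484]
roll [0.6562 0.2153 0.024 ] R 0.0 reach 0.6905750290639562 side [309.3088 184.2314]
blue [ 0.5419 -0.1373  0.046 ] R 0.0 reach 0.5590158968864962 side [330.1692 226.9795]
bottle [0.7545 0.0938 0.08  ] R 0.0 reach 0.760278156993046 side [351.0427 175.1617]
[[-0.9022  0.4313 -0.0004]
 [ 0.4313  0.9022 -0.0011]
 [-0.0001 -0.0012 -1.    ]]
[[ 0.0009 -0.9487 -0.3162  0.0802]
 [ 1.      0.001  -0.0002  0.0002]
 [ 0.0005 -0.3162  0.9487 -0.1427]
 [ 0.      0.      0.      1.    ]]
```

Request:
step_arm --rows "0.0854 0 0 0 -8.5;0.0854 0 0 0 -8.5;0.0854 0 0 0 -8.55;0.0854 -0.0355 -0.048 0 0;0.0854 -0.0355 -0.048 0 0;0.0854 -0.0355 -0.048 0 0;0.0854 -0.0355 -0.048 0 0;0.0854 -0.0355 -0.048 0 0;0.0854 -0.0365 -0.048 0 0;0.0854 0 0 0 0;0.0854 0 0 0 0" --newtons 30

```text
t: 1.52
tool_pos: [0.4832, 0.2761, 0.2311]
eef_rot: [0.0, 1.0, 0.0, -0.0]
wrist_force: [-0.2, 1.5, 0.7]
grip_width: 0.085
grip_force: 0.0
```

Run:
```python
from h import *
np.set_printoptions(precision=4,suppress=True)
snap('wrist','w1'); s=arm.sense();print(s['t'],s['tool_pos'],s['joints']);print(R.from_quat(s['eef_rot']).as_matrix())
```

```text
1.575 [0.4827 0.277  0.2311] [-0.6392  0.324   0.0299  1.7439 -0.0117  1.0743  0.9669]
[[-1.     -0.0014 -0.0007]
 [-0.0014  1.      0.0004]
 [ 0.0007  0.0004 -1.    ]]
```

View pics/w1.png

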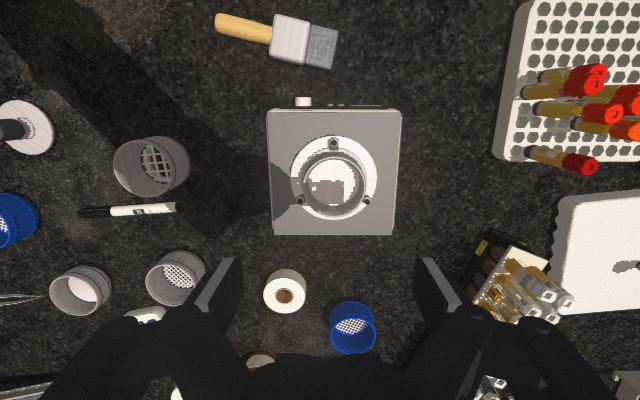

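The wrist view from above the shaker shows the pan rim at about (333,184), with the parts to the left: coarse (151,167), medium (175,278), fine (81,290) and lid knob (20,128). I'll fit the rim circle by edge strength and overlay it.

```bash
cat >> h.py <<'E'
def fit(f,p,r=.032,span=.010):
    """refine xy of a horizontal circle (radius r, height p[2]) on image edges (normal gradient, summed round)"""
    g=cv2.GaussianBlur(cv2.imread('pics/'+f+'.png',0).astype(np.float32),(0,0),1)
    d=np.load('pics/'+f+'.npz'); K,T=d['K'],d['T']; a=np.linspace(0,2*np.pi,180,endpoint=False)
    def pr(q):
        c=(q-T[:3,3])@T[:3,:3]@K.T; return (c[:,:2]/c[:,2:]).astype(np.float32)
    def samp(x,y,rr):
        u=pr(np.c_[x+rr*np.cos(a),y+rr*np.sin(a),np.full(180,p[2])]); return cv2.remap(g,u[:,:1].copy(),u[:,1:].copy(),1)[:,0]
    best=max(((np.abs(samp(x,y,r+.001)-samp(x,y,r-.001)).clip(0,40).mean(),x,y) for x in np.arange(p[0]-span,p[0]+span,.0005) for y in np.arange(p[1]-span,p[1]+span,.0005)))
    return best
def overlay(f,items,out,box,k):
    im=cv2.imread('pics/'+f+'.png'); x0,y0,x1,y1=box; im=cv2.resize(im[y0:y1,x0:x1],None,fx=k,fy=k,interpolation=cv2.INTER_CUBIC)
    a=np.linspace(0,2*np.pi,90)
    for x,y,z,r in items:
        q=np.array([(proj(f,[x+r*np.cos(t),y+r*np.sin(t),z])-[x0,y0]+.5)*k for t in a])
        cv2.polylines(im,[q.astype(np.int32)],True,(0,0,255),1)
    cv2.imwrite('pics/'+out+'.png',im)
E
python3 - <<'E'
from h import *
b=[]
for p,r in (([.4834,.2747,.088],.032),([.4834,.2747,.088],.030)):
    print(fit('w1',p,r),fit('top0',p,r)); b.append(fit('w1',p,r))
overlay('w1',[(b[0][1],b[0][2],.088,.032),(b[1][1],b[1][2],.088,.030)],'c2',(263,110,403,240),5)
E
```

```text
(np.float32(32.004227), np.float64(0.4839), np.float64(0.2822)) (np.float32(23.197832), np.float64(0.4849), np.float64(0.2697))
(np.float32(32.678574), np.float64(0.4839), np.float64(0.2812)) (np.float32(26.192892), np.float64(0.4834), np.float64(0.2827))
```

View pics/c2.png

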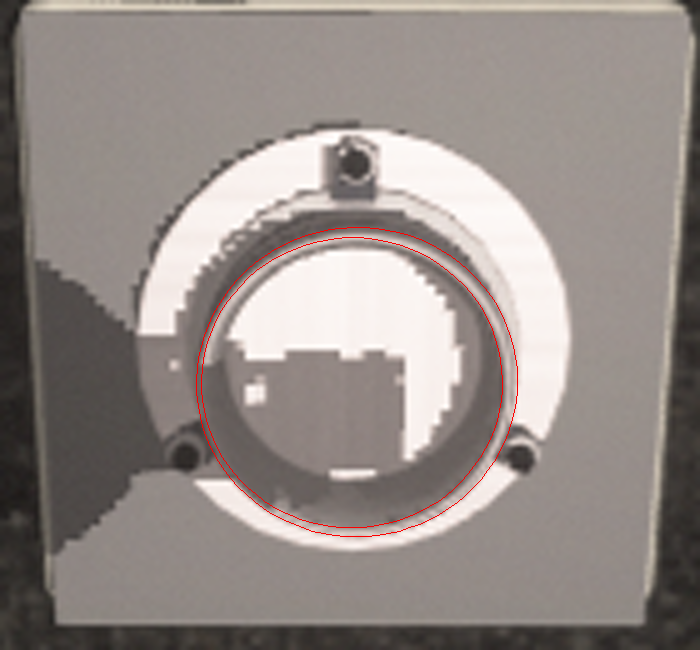

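The overlay fits the pan rim at about (0.484, 0.282), which agrees with the platform ring in both views. Next I'll go above the fine sieve.

Request:
step_arm --rows "0.0854 -0.0236 -0.0487 0 0;0.0854 -0.0236 -0.0487 0 0;0.0854 -0.0236 -0.0487 0.01 0;0.0854 -0.0236 -0.0487 0.02 0;0.0854 -0.0236 -0.0487 0.02 0;0.0854 -0.0236 -0.0487 0.02 0;0.0854 -0.0236 -0.0487 0.02 0;0.0854 0 0 0 0;0.0854 0 0 0 0;0.0854 0 0 0 0"

```text
t: 2.82
tool_pos: [0.6489, -0.0621, 0.1418]
eef_rot: [-0.002, 1.0, 0.001, 0.0]
wrist_force: [0.6, -0.3, -0.8]
grip_width: 0.0852
grip_force: 0.0
```

Run:
```python
from h import *
np.set_printoptions(precision=4,suppress=True)
snap('wrist','w2'); s=arm.sense();print(s['t'],s['tool_pos'],s['joints'])
for r in (.032,.030):
  print(b:=fit('w2',[.648,-.064,.036],r),fit('top0',[.648,-.064,.036],r))
b=fit('w2',[.648,-.064,.036],.032)
overlay('w2',[(b[1],b[2],.036,.032)],'c3',(200,60,460,320),2.3)
```

```text
2.875 [ 0.6489 -0.0624  0.1419] [-0.0737  0.556   0.1343  1.6141 -0.0867  0.9767  1.6631]
(np.float32(37.93966), np.float64(0.6499999999999987), np.float64(-0.06549999999999999)) (np.float32(21.040728), np.float64(0.6494999999999987), np.float64(-0.06349999999999999))
(np.float32(30.634365), np.float64(0.6524999999999984), np.float64(-0.06549999999999999)) (np.float32(21.71962), np.float64(0.6464999999999991), np.float64(-0.06799999999999999))
```

View pics/c3.png

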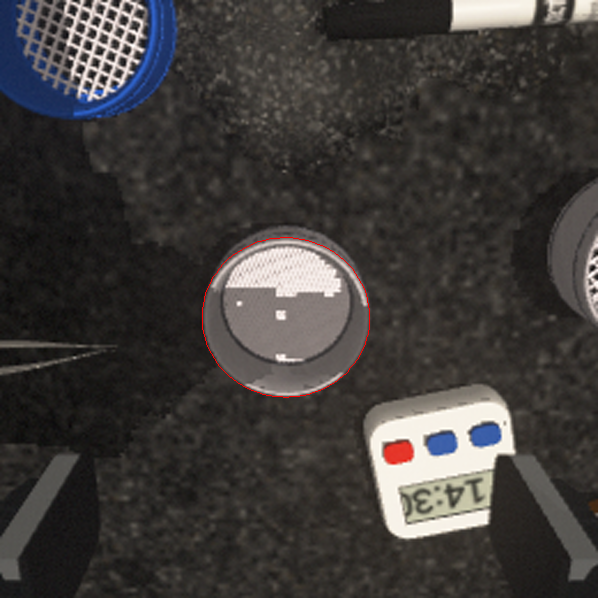

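Fine sieve fits at (0.650, -0.0655), fingers straddle freely (timer and forceps clear). Descend and grip.

Request:
step_arm --rows "0.0854 -0.001 -0.003 0.045 0;0.0854 0 0 0.045 0;0.0854 0 0 0.03 0;0.0854 0 0 0.014 0;0.0854 0 0 0 0;0.0854 0 0 0 0;0.05 0 0 0 0;0.05 0 0 0 0;0.05 0 0 0 0;0.05 0 0 0 0;0.05 0 0 0 0" --newtons 40

```text
t: 4.25
tool_pos: [0.6506, -0.0679, 0.0089]
eef_rot: [0.0, 1.0, 0.0, 0.001]
wrist_force: [-2.0, 0.9, 8.4]
grip_width: 0.0625
grip_force: 42.8
```

Request:
step_arm --rows "0.05 0 0 -0.02 0;0.05 0 0 -0.05 0;0.05 0 0 -0.06 0;0.05 0 0 -0.06 0;0.05 0.02 0.04 0 0;0.05 0.024 0.05 0 0;0.05 0.024 0.05 0 0;0.05 0.024 0.05 0 0;0.05 0.024 0.05 0 0;0.05 0.024 0.05 0 0;0.05 0.016 0.035 0 0;0.05 0.01 0.0225 0 0;0.05 0 0 0 0;0.05 0 0 0 0;0.05 0 0 0 0"

```text
t: 6.12
tool_pos: [0.4845, 0.2781, 0.1977]
eef_rot: [0.001, 1.0, -0.0, 0.0]
wrist_force: [0.1, 0.7, -1.4]
grip_width: 0.0625
grip_force: 44.5
```

Run:
```python
from h import *
np.set_printoptions(precision=4,suppress=True)
snap('wrist','w3'); s=arm.sense();print(s['t'],s['tool_pos'],s['eef_rot'],s['wrist_force'],s['grip_width'])
p=s['tool_pos']
# held part rim height = TCP-0.009+.036
z=p[2]+.0271
b=fit('w3',[p[0],p[1],z],.032); print(b,p)
overlay('w3',[(b[1],b[2],z,.032),(.484,.282,.088,.032)],'c4',(220,120,450,330),3)
```

```text
6.175 [0.4844 0.2782 0.1976] [ 0.001   1.     -0.0001  0.0002] [ 0.3275  0.0241 -1.7374] 0.0628102645484242
(np.float32(34.90111), np.float64(0.4839115165401457), np.float64(0.2777360112588138)) [0.4844 0.2782 0.1976]
```

View pics/c4.png

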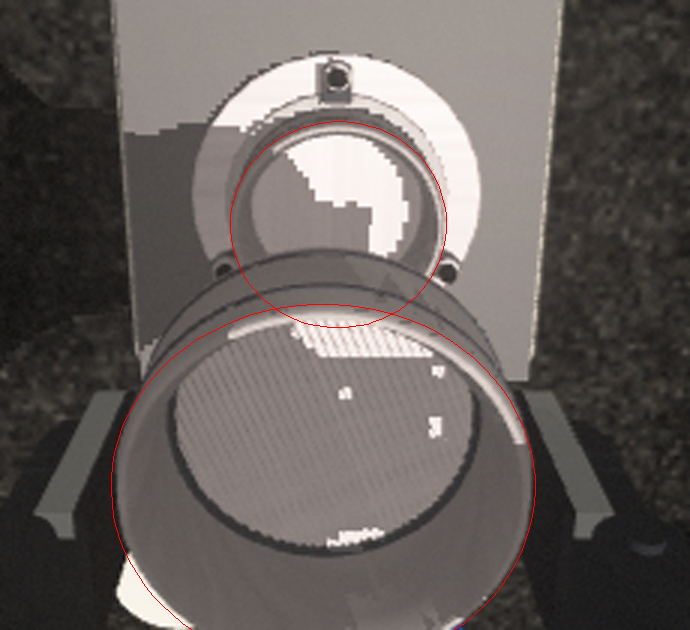

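The held sieve is centred on the TCP (within 0.5 mm), and the pan overlay at (0.484, 0.282) matches. I'll correct y by +4 mm and lower.

Request:
step_arm --rows "0.05 0 0.004 0 0;0.05 0 0 0.03 0;0.05 0 0 0.04 0;0.05 0 0 0.02 0;0.05 0 0 0 0;0.05 0 0 0.003 0;0.05 0 0 0.003 0;0.05 0 0 0.003 0;0.05 0 0 0.003 0;0.05 0 0 0 0"

```text
t: 7.42
tool_pos: [0.4836, 0.2835, 0.0952]
eef_rot: [-0.0, 1.0, -0.0, -0.0]
wrist_force: [0.7, -1.0, -0.4]
grip_width: 0.0625
grip_force: 44.5
```

Request:
step_arm --rows "0.05 0 0 0.002 0;0.05 0 0 0.002 0;0.05 0 0 0.002 0;0.05 0 0 0 0;0.05 0 0 0 0"

```text
t: 8.05
tool_pos: [0.4837, 0.2836, 0.0893]
eef_rot: [-0.0, 1.0, 0.0, 0.0]
wrist_force: [0.2, 0.1, -1.2]
grip_width: 0.0627
grip_force: 44.5
```

Request:
step_arm --rows "0.05 0 0 0.0015 0;0.05 0 0 0 0;0.05 0 0 0.0015 0;0.05 0 0 0 0"

```text
t: 8.55
tool_pos: [0.4838, 0.2836, 0.0868]
eef_rot: [-0.0, 1.0, 0.0, 0.0]
wrist_force: [-2.2, -1.2, 5.6]
grip_width: 0.0625
grip_force: 45.1
```

Contact at TCP z 0.0868, as expected for seated (0.087). Press a touch, then release and rise.

Request:
step_arm --rows "0.05 0 0 0.001 0;0.05 0 0 0 0;0.05 0 0 0 0"

```text
t: 8.93
tool_pos: [0.4839, 0.2836, 0.0867]
eef_rot: [-0.0, 1.0, 0.0, 0.0]
wrist_force: [-4.6, -3.2, 15.3]
grip_width: 0.0625
grip_force: 46.2
```

Request:
step_arm --rows "0.07 0 0 -0.001 0;0.0854 0 0 0 0;0.0854 0 0 0 0;0.0854 0 0 0 0;0.0854 0 0 0 0;0.0854 0 0 -0.02 0;0.0854 0 0 -0.05 0;0.0854 0 0 -0.06 0;0.0854 0 0 0 0;0.0854 0 0 0 0"

```text
t: 10.18
tool_pos: [0.4835, 0.2834, 0.2161]
eef_rot: [-0.0, 1.0, 0.0, -0.0]
wrist_force: [-0.4, -0.7, -0.5]
grip_width: 0.0855
grip_force: 0.0
```

Run:
```python
from h import *
np.set_printoptions(precision=4,suppress=True)
snap('wrist','w4'); s=arm.sense();print(s['t'],s['tool_pos'],s['wrist_force'],s['grip_width'])
for z in (.114,.117,.111):
  for r in (.031,.032): print(z,r,b:=fit('w4',[.484,.283,z],r))
b=fit('w4',[.484,.283,.114],.032)
overlay('w4',[(b[1],b[2],.114,.032)],'c5',(240,100,430,290),3)
```

```text
10.225 [0.4831 0.2831 0.2153] [-0.3997 -0.7045 -0.3721] 0.08568381101549505
0.114 0.031 (np.float32(28.064297), np.float64(0.482), np.float64(0.283))
0.114 0.032 (np.float32(27.868223), np.float64(0.483), np.float64(0.2835))
0.117 0.031 (np.float32(27.837973), np.float64(0.4825), np.float64(0.2835))
0.117 0.032 (np.float32(25.976036), np.float64(0.482), np.float64(0.2835))
0.111 0.031 (np.float32(27.362968), np.float64(0.483), np.float64(0.2835))
0.111 0.032 (np.float32(28.018852), np.float64(0.484), np.float64(0.2835))
```

View pics/c5.png

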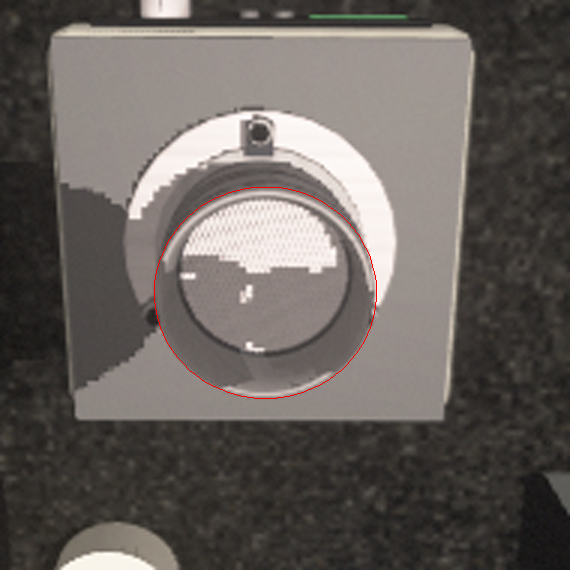

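The fine sieve sits home at (0.4835, 0.2835), upright: the overlay matches at the seated height. Next is the medium sieve.

Request:
step_arm --rows "0.0854 -0.0282 -0.0418 0 0;0.0854 -0.0282 -0.0418 0.01 0;0.0854 -0.0282 -0.0418 0.015 0;0.0854 -0.0282 -0.0418 0.02 0;0.0854 -0.0282 -0.042 0.02 0;0.0854 0 0 0 0;0.0854 0 0 0 0;0.0854 0 0 0 0"

```text
t: 11.22
tool_pos: [0.6241, 0.0761, 0.1511]
eef_rot: [-0.001, 1.0, 0.0, -0.0]
wrist_force: [0.7, 0.6, 0.5]
grip_width: 0.0859
grip_force: 0.0
```

Run:
```python
from h import *
np.set_printoptions(precision=4,suppress=True)
snap('wrist','w5'); s=arm.sense();print(s['t'],s['tool_pos'],s['eef_rot'])
for r in (.032,.031): print(fit('w5',[.6244,.0739,.046],r))
b=fit('w5',[.6244,.0739,.046],.032)
overlay('w5',[(b[1],b[2],.046,.032)],'c6',(200,60,460,320),2.3)
```

```text
11.275 [0.6242 0.076  0.1514] [-0.0011  1.      0.0004 -0.0001]
(np.float32(39.93686), np.float64(0.6263999999999986), np.float64(0.0729))
(np.float32(38.657635), np.float64(0.6263999999999986), np.float64(0.0734))
```

View pics/c6.png

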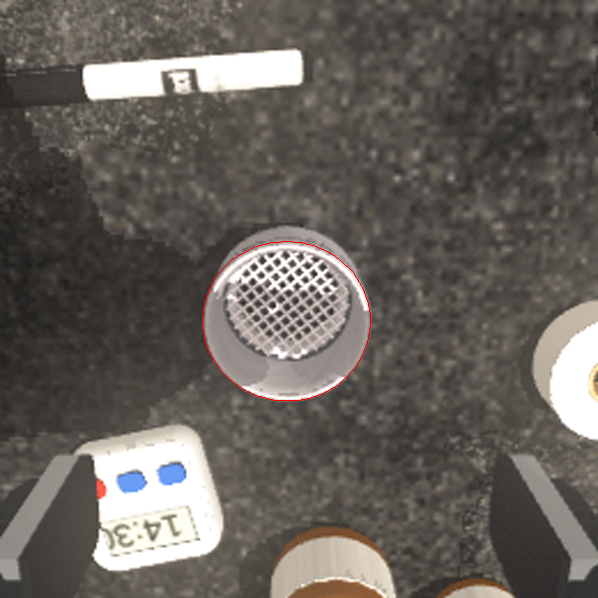

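Medium (grey, ~4.5 mm mesh) at (0.6264, 0.073). Descend and grip.

Request:
step_arm --rows "0.0854 -0.0022 -0.003 0.045 0;0.0854 0 0 0.045 0;0.0854 0 0 0.03 0;0.0854 0 0 0.017 0;0.0854 0 0 0 0;0.0854 0 0 0 0;0.05 0 0 0 0;0.05 0 0 0 0;0.05 0 0 0 0;0.05 0 0 0 0;0.05 0 0 0 0" --newtons 40

```text
t: 12.65
tool_pos: [0.6278, 0.0716, 0.0159]
eef_rot: [-0.0, 1.0, 0.0, 0.001]
wrist_force: [-1.3, -0.3, 6.5]
grip_width: 0.0629
grip_force: 42.7
```

Request:
step_arm --rows "0.05 0 0 -0.02 0;0.05 0 0 -0.06 0;0.05 0 0 -0.06 0;0.05 0 0 -0.06 0;0.05 0.02 0.03 -0.02 0;0.05 0.03 0.045 0 0;0.05 0.03 0.045 0 0;0.05 0.03 0.045 0 0;0.05 0.02 0.03 0 0;0.05 0.0115 0.0155 0 0;0.05 0 0 0 0;0.05 0 0 0 0;0.05 0 0 0 0"

```text
t: 14.28
tool_pos: [0.4866, 0.2802, 0.2343]
eef_rot: [0.001, 1.0, -0.0, 0.0]
wrist_force: [-0.0, -0.3, -1.5]
grip_width: 0.0623
grip_force: 44.5
```

```bash
cat >> h.py <<'E'
def held(f,foot,h,stack):
    np.set_printoptions(precision=4,suppress=True)
    snap('wrist',f); s=arm.sense(); p=s['tool_pos']; print(s['t'],p,s['eef_rot'],s['wrist_force'],s['grip_width'])
    z=p[2]-foot+h
    for r in (.031,.032): print('held minus TCP',np.array(fit(f,[p[0],p[1],z],r,.006)[1:])-p[:2])
    print('shift tool x,y to stack', p[0]-stack[0], stack[1]-p[1])
E
python3 -c "
from h import *
held('w6',.0159,.046,(.4837,.2836))"
```

```text
14.325 [0.4864 0.2804 0.2343] [ 0.0012  1.     -0.0002  0.0001] [ 0.0592  0.1095 -0.7128] 0.06265883456460311
held minus TCP [-0.001  -0.0005]
held minus TCP [-0.001  -0.0005]
shift tool x,y to stack 0.0026556347352058585 0.0031680224959197423
```

Request:
step_arm --rows "0.05 0.0017 0.0035 0 0;0.05 0 0 0.03 0;0.05 0 0 0.04 0;0.05 0 0 0.025 0;0.05 0 0 0.004 0;0.05 0 0 0.003 0;0.05 0 0 0.003 0;0.05 0 0 0.003 0;0.05 0 0 0.003 0;0.05 0 0 0 0;0.05 0 0 0 0"

```text
t: 15.7
tool_pos: [0.4838, 0.2854, 0.1234]
eef_rot: [-0.0, 1.0, 0.0, 0.0]
wrist_force: [-0.2, 0.9, -1.2]
grip_width: 0.0626
grip_force: 44.5
```

Request:
step_arm --rows "0.05 0 0 0.0015 0;0.05 0 0 0 0;0.05 0 0 0.0015 0;0.05 0 0 0 0;0.05 0 0 0.001 0;0.05 0 0 0 0"

```text
t: 16.45
tool_pos: [0.4838, 0.2854, 0.1198]
eef_rot: [-0.0, 1.0, 0.0, 0.0]
wrist_force: [-2.1, -0.9, 3.9]
grip_width: 0.0621
grip_force: 45.1
```

Request:
step_arm --rows "0.05 0 0 0.001 0;0.05 0 0 0 0;0.05 0 0 0 0"

```text
t: 16.82
tool_pos: [0.4839, 0.2854, 0.1196]
eef_rot: [0.0, 1.0, 0.0, 0.0]
wrist_force: [-4.7, -2.9, 14.7]
grip_width: 0.0627
grip_force: 46.1
```

Firm seat at 0.1196 (expected 0.120). Release and rise.

Request:
step_arm --rows "0.07 0 0 -0.001 0;0.0854 0 0 0 0;0.0854 0 0 0 0;0.0854 0 0 0 0;0.0854 0 0 0 0;0.0854 0 0 -0.02 0;0.0854 0 0 -0.05 0;0.0854 0 0 -0.06 0;0.0854 0 0 0 0;0.0854 0 0 0 0"

```text
t: 18.08
tool_pos: [0.4835, 0.2852, 0.2491]
eef_rot: [-0.0, 1.0, -0.0, -0.0]
wrist_force: [0.2, -0.0, 0.1]
grip_width: 0.0854
grip_force: 0.0
```

Run:
```python
from h import *
np.set_printoptions(precision=4,suppress=True)
snap('wrist','w7'); s=arm.sense();print(s['t'],s['tool_pos'],s['wrist_force'],s['grip_width'])
for z in (.150,.154):
  for r in (.031,.032): print(z,r,fit('w7',[.484,.284,z],r))
b=fit('w7',[.484,.284,.150],.032)
overlay('w7',[(b[1],b[2],.150,.032)],'c7',(240,100,430,290),3)
```

```text
18.125 [0.4831 0.2849 0.2483] [ 0.5115 -0.4175 -0.0049] 0.08514893825670014
0.15 0.031 (np.float32(27.774439), np.float64(0.4835), np.float64(0.284))
0.15 0.032 (np.float32(29.846012), np.float64(0.4825), np.float64(0.285))
0.154 0.031 (np.float32(30.235596), np.float64(0.4815), np.float64(0.285))
0.154 0.032 (np.float32(27.086908), np.float64(0.4815), np.float64(0.285))
```

View pics/c7.png

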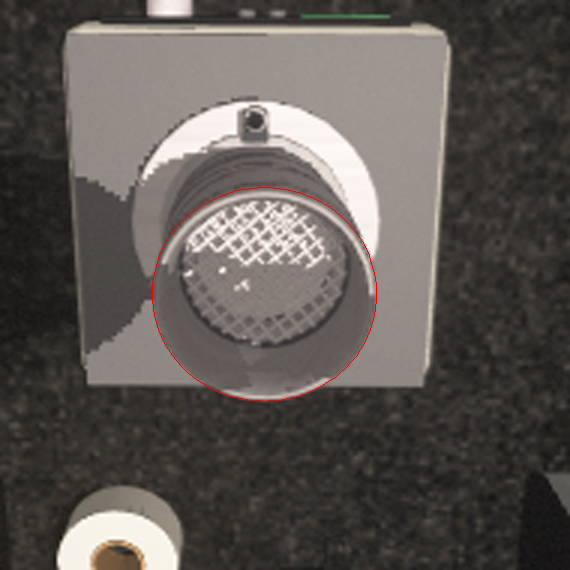

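Medium is home on fine, upright, at about (0.4835, 0.2848). Next is coarse.

Request:
step_arm --rows "0.0854 0.003 -0.053 0 0;0.0854 0.003 -0.053 0 0;0.0854 0.003 -0.053 0.03 0;0.0854 0.003 -0.052 0.03 0;0.0854 0 0 0.028 0;0.0854 0 0 0 0;0.0854 0 0 0 0;0.0854 0 0 0 0"

```text
t: 19.12
tool_pos: [0.4723, 0.0752, 0.1621]
eef_rot: [-0.001, 1.0, 0.0, 0.001]
wrist_force: [0.2, -0.1, 0.7]
grip_width: 0.0854
grip_force: 0.0
```

Run:
```python
from h import *
np.set_printoptions(precision=4,suppress=True)
snap('wrist','w8'); s=arm.sense();print(s['t'],s['tool_pos'],s['eef_rot'])
for r in (.032,.031): print(fit('w8',[.471,.0741,.056],r))
b=fit('w8',[.471,.0741,.056],.032)
overlay('w8',[(b[1],b[2],.056,.032)],'c8',(200,60,460,320),2.3)
```

```text
19.175 [0.4723 0.0751 0.1621] [-0.0006  1.      0.0002  0.0007]
(np.float32(38.213337), np.float64(0.4725), np.float64(0.07360000000000001))
(np.float32(35.660694), np.float64(0.473), np.float64(0.07360000000000001))
```

View pics/c8.png

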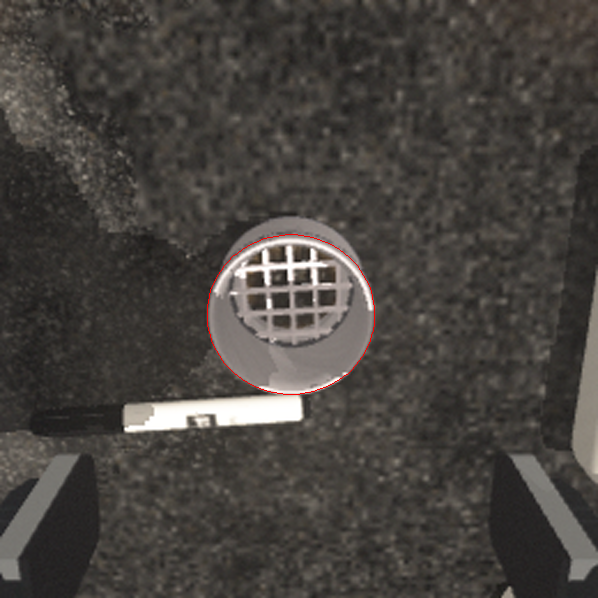

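Coarse (10.5 mm mesh) at (0.4725, 0.0736). The marker is clear of the finger lines. Descend and grip.

Request:
step_arm --rows "0.0854 0 -0.0015 0.045 0;0.0854 0 0 0.045 0;0.0854 0 0 0.035 0;0.0854 0 0 0.019 0;0.0854 0 0 0 0;0.0854 0 0 0 0;0.05 0 0 0 0;0.05 0 0 0 0;0.05 0 0 0 0;0.05 0 0 0 0;0.05 0 0 0 0" --newtons 40

```text
t: 20.55
tool_pos: [0.4725, 0.0731, 0.0186]
eef_rot: [-0.0, 1.0, 0.0, 0.001]
wrist_force: [-1.7, -1.2, 9.5]
grip_width: 0.0634
grip_force: 41.8
```

Request:
step_arm --rows "0.05 0 0 -0.02 0;0.05 0 0 -0.06 0;0.05 0 0 -0.06 0;0.05 0 0 -0.06 0;0.05 0 0 -0.05 0;0.05 -0.002 0.035 0 0;0.05 -0.003 0.05 0 0;0.05 -0.003 0.05 0 0;0.05 -0.002 0.04 0 0;0.05 -0.001 0.025 0 0;0.05 0 0.0115 0 0;0.05 0 0 0 0;0.05 0 0 0 0;0.05 0 0 0 0"

```text
t: 22.3
tool_pos: [0.483, 0.2831, 0.2675]
eef_rot: [0.001, 1.0, -0.0, 0.0]
wrist_force: [-0.1, -0.2, -1.2]
grip_width: 0.0631
grip_force: 44.9
```

```bash
python3 -c "
from h import *
held('w9',.0186,.056,(.4836,.2848))"
```

```text
22.35 [0.483  0.2833 0.2675] [ 0.0007  1.     -0.0001  0.0001] [ 0.2443  0.4202 -0.9341] 0.06312400851462426
held minus TCP [-0.0005 -0.0005]
held minus TCP [ 0.0005 -0.0005]
shift tool x,y to stack -0.0006259428365091302 0.0015043661604107195
```

Request:
step_arm --rows "0.05 -0.0005 0.001 0 0;0.05 0 0 0.03 0;0.05 0 0 0.04 0;0.05 0 0 0.022 0;0.05 0 0 0.004 0;0.05 0 0 0.003 0;0.05 0 0 0.003 0;0.05 0 0 0.003 0;0.05 0 0 0 0;0.05 0 0 0 0"

```text
t: 23.6
tool_pos: [0.4833, 0.2854, 0.1625]
eef_rot: [-0.0, 1.0, 0.0, 0.0]
wrist_force: [-0.2, 0.5, -0.4]
grip_width: 0.0627
grip_force: 44.9
```

Request:
step_arm --rows "0.05 0 0 0.0015 0;0.05 0 0 0 0;0.05 0 0 0.0015 0;0.05 0 0 0 0;0.05 0 0 0.001 0;0.05 0 0 0 0;0.05 0 0 0 0"

```text
t: 24.48
tool_pos: [0.4834, 0.2854, 0.1586]
eef_rot: [-0.0, 1.0, 0.0, 0.0]
wrist_force: [0.6, -0.8, 3.9]
grip_width: 0.0629
grip_force: 45.4
```

Request:
step_arm --rows "0.05 0 0 0.001 0;0.05 0 0 0 0;0.05 0 0 0 0"

```text
t: 24.85
tool_pos: [0.4836, 0.2854, 0.1584]
eef_rot: [0.0, 1.0, 0.0, 0.001]
wrist_force: [-2.0, -1.8, 12.9]
grip_width: 0.063
grip_force: 46.4
```

Seated firmly at 0.1584 (expected 0.1586). Release and rise.

Request:
step_arm --rows "0.07 0 0 -0.001 0;0.0854 0 0 0 0;0.0854 0 0 0 0;0.0854 0 0 0 0;0.0854 0 0 0 0;0.0854 0 0 -0.02 0;0.0854 0 0 -0.05 0;0.0854 0 0 -0.06 0;0.0854 0 0 0 0;0.0854 0 0 0 0"

```text
t: 26.1
tool_pos: [0.483, 0.2852, 0.288]
eef_rot: [-0.0, 1.0, -0.0, -0.0]
wrist_force: [-0.2, -1.2, -0.5]
grip_width: 0.0852
grip_force: 0.0
```

Run:
```python
from h import *
np.set_printoptions(precision=4,suppress=True)
snap('wrist','w10'); s=arm.sense();print(s['t'],s['tool_pos'],s['wrist_force'],s['grip_width'])
for z in (.196,.200):
  for r in (.031,.032): print(z,r,fit('w10',[.484,.285,z],r))
```

```text
26.15 [0.4826 0.285  0.2872] [-0.5916 -0.2192  0.9629] 0.08505865786723528
0.196 0.031 (np.float32(31.121956), np.float64(0.484), np.float64(0.2855))
0.196 0.032 (np.float32(32.67678), np.float64(0.484), np.float64(0.285))
0.2 0.031 (np.float32(33.47722), np.float64(0.4825), np.float64(0.285))
0.2 0.032 (np.float32(28.645369), np.float64(0.483), np.float64(0.285))
```

Request:
step_arm --rows "0.0854 0.0075 -0.0525 0 0;0.0854 0.0075 -0.0525 0 0;0.0854 0.0075 -0.0525 0.01 0;0.0854 0.0075 -0.0525 0.025 0;0.0854 0.0075 -0.0525 0.025 0;0.0854 0.0075 -0.0525 0.025 0;0.0854 0.0075 -0.053 0.025 0;0.06 0 0 0.03 0;0.06 0 0 0.007 0;0.06 0 0 0 0;0.06 0 0 0 0;0.06 0 0 0 0"

```text
t: 27.65
tool_pos: [0.4314, -0.0822, 0.142]
eef_rot: [-0.001, 1.0, 0.0, 0.001]
wrist_force: [-0.1, 0.4, 0.1]
grip_width: 0.06
grip_force: 0.0
```

Run:
```python
from h import *
np.set_printoptions(precision=4,suppress=True)
snap('wrist','w11'); s=arm.sense();print(s['t'],s['tool_pos'],s['eef_rot'],s['grip_width'])
p=[.4302,-.0828]
b=fit('w11',p+[.012],.032); c=fit('w11',p+[.048],.012); print(b,c)
overlay('w11',[(b[1],b[2],.012,.032),(c[1],c[2],.048,.012)],'c9',(200,60,460,320),2.3)
```

```text
27.7 [ 0.4313 -0.0823  0.142 ] [-0.0004  1.      0.0001  0.0007] 0.06036846039874273
(np.float32(39.728863), np.float64(0.43170000000000003), np.float64(-0.08429999999999999)) (np.float32(28.874908), np.float64(0.43220000000000003), np.float64(-0.08479999999999999))
```

View pics/c9.png

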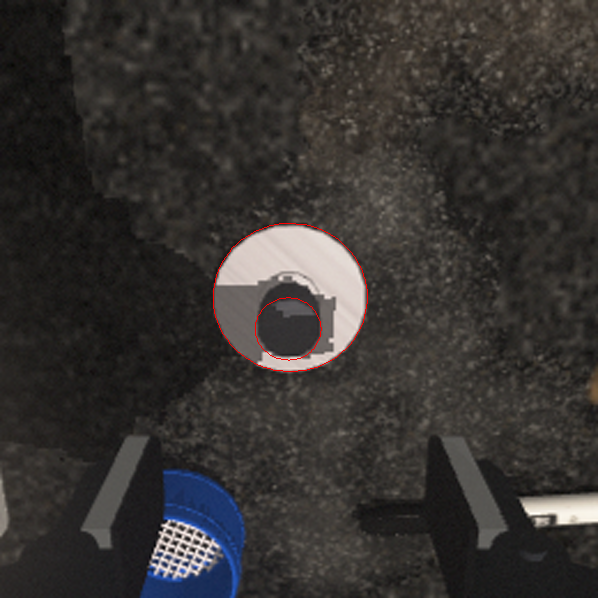

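Lid concentric at (0.432, -0.0845). Descend and grip the knob.

Request:
step_arm --rows "0.06 -0.0007 -0.0022 0.045 0;0.06 0 0 0.04 0;0.06 0 0 0.025 0;0.06 0 0 0.013 0;0.06 0 0 0 0;0.06 0 0 0 0;0.015 0 0 0 0;0.015 0 0 0 0;0.015 0 0 0 0;0.015 0 0 0 0;0.015 0 0 0 0;0.015 0 0 0 0" --newtons 40

```text
t: 29.2
tool_pos: [0.4319, -0.0848, 0.0189]
eef_rot: [-0.0, 1.0, 0.0, 0.001]
wrist_force: [-1.5, 0.5, 8.2]
grip_width: 0.0227
grip_force: 38.8
```

Request:
step_arm --rows "0.015 0 0 -0.02 0;0.015 0 0 -0.06 0;0.015 0 0 -0.06 0;0.015 0 0 -0.06 0;0.015 0 0 -0.06 0;0.015 -0.005 0.035 0 0;0.015 -0.0075 0.052 0 0;0.015 -0.0075 0.052 0 0;0.015 -0.0075 0.052 0 0;0.015 -0.0075 0.052 0 0;0.015 -0.007 0.05 0 0;0.015 -0.006 0.042 0 0;0.015 -0.004 0.025 0 0;0.015 0 0.01 0 0;0.015 0 0 0 0;0.015 0 0 0 0;0.015 0 0 0 0"

```text
t: 31.32
tool_pos: [0.4837, 0.2838, 0.2786]
eef_rot: [0.001, 1.0, -0.0, 0.0]
wrist_force: [-0.9, 0.4, -0.3]
grip_width: 0.023
grip_force: 39.5
```

Run:
```python
from h import *
held('w12',.0189,.012,(.4837,.2852))
```

```text
31.375 [0.4837 0.2841 0.2786] [ 0.0007  1.     -0.      0.0002] [-0.1608  0.5016 -0.5508] 0.02306003252856398
held minus TCP [-0.0005 -0.0005]
held minus TCP [ 0.0005 -0.0005]
shift tool x,y to stack -4.5201464771160715e-05 0.0011029540011971428
```

View pics/w12.png

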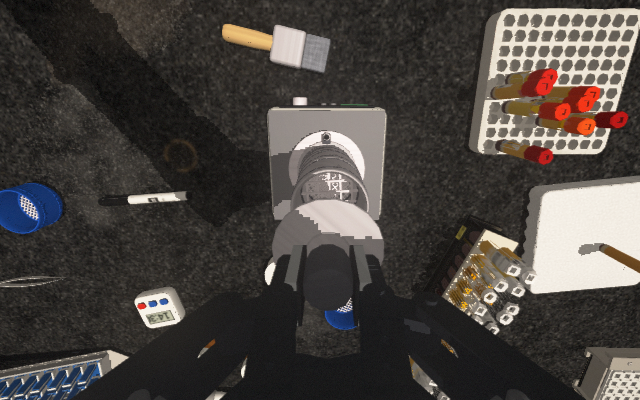

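The lid is held level over the tower, whose coarse mouth shows at (335,190). Lower it.

Request:
step_arm --rows "0.015 0 0.0008 0 0;0.015 0 0 0.025 0;0.015 0 0 0.025 0;0.015 0 0 0.008 0;0.015 0 0 0.003 0;0.015 0 0 0.003 0;0.015 0 0 0.003 0;0.015 0 0 0 0;0.015 0 0 0 0"

```text
t: 32.5
tool_pos: [0.4835, 0.286, 0.2115]
eef_rot: [-0.0, 1.0, 0.0, 0.0]
wrist_force: [-0.2, 0.3, -0.7]
grip_width: 0.0228
grip_force: 39.5
```

Request:
step_arm --rows "0.015 0 0 0.0015 0;0.015 0 0 0 0;0.015 0 0 0.0015 0;0.015 0 0 0 0;0.015 0 0 0.0015 0;0.015 0 0 0 0;0.015 0 0 0 0"

```text
t: 33.38
tool_pos: [0.4835, 0.2859, 0.207]
eef_rot: [0.0, 1.0, 0.0, 0.0]
wrist_force: [-0.7, -0.6, 0.3]
grip_width: 0.0229
grip_force: 39.8
```

Request:
step_arm --rows "0.015 0 0 0.001 0;0.015 0 0 0 0;0.015 0 0 0 0;0.015 0 0 0.0005 0;0.015 0 0 0 0"

```text
t: 34.0
tool_pos: [0.4841, 0.2861, 0.2067]
eef_rot: [0.0, 1.0, 0.001, 0.001]
wrist_force: [-1.8, -1.7, 10.9]
grip_width: 0.0228
grip_force: 40.7
```

Seated at 0.2067 (expected 0.2069) with 11 N. Release gently and rise straight up.

Request:
step_arm --rows "0.03 0 0 -0.001 0;0.05 0 0 0 0;0.06 0 0 0 0;0.06 0 0 0 0;0.06 0 0 0 0;0.06 0 0 -0.02 0;0.06 0 0 -0.05 0;0.06 0 0 -0.05 0;0.06 0 0 0 0;0.06 0 0 0 0;0.06 0 0 0 0"

```text
t: 35.38
tool_pos: [0.4828, 0.2856, 0.325]
eef_rot: [-0.0, 1.0, -0.001, -0.001]
wrist_force: [-0.1, 0.3, -0.9]
grip_width: 0.0602
grip_force: 0.0
```

Run:
```python
from h import *
snap('wrist','w13'); snap('side','s2'); s=arm.sense();print(s['t'],s['tool_pos'],s['wrist_force'],s['grip_width'])
p=[.484,.285]
print(fit('w13',p+[.200],.032),fit('w13',p+[.236],.012))
a=cv2.resize(cv2.imread('pics/w13.png'),(400,250)); b=cv2.resize(cv2.imread('pics/s2.png')[80:240,190:350],(400,400),interpolation=cv2.INTER_CUBIC)
cv2.imwrite('pics/end.png',np.hstack([b,cv2.copyMakeBorder(a,0,150,0,0,0)]))
```

```text
35.475 [0.48302947 0.28562196 0.32515014] [-1.25259791 -0.69555872 -0.70545212] 0.059964004529343314
(np.float32(35.650105), np.float64(0.484), np.float64(0.2855)) (np.float32(29.294561), np.float64(0.484), np.float64(0.286))
```

View pics/end.png

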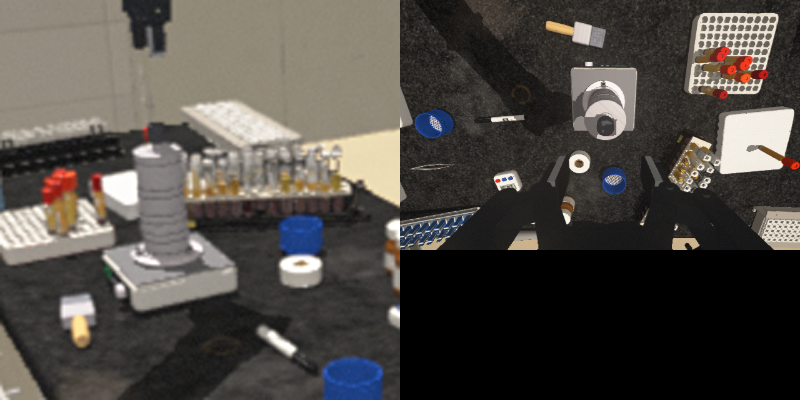

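The side view shows the tower upright on the shaker at about (160,200) with the lid on top, and the gripper clear above it. The marker, label roll and timer are where they were. Handing in.

```bash
python3 -c "
from h import *
print(arm.finish_job())"
```

```text
the job is handed in; nothing more can be done
None
```

The sieve tower is built on the shaker pan (fine, medium, coarse, then lid); each part was felt home at its expected height before release, and the job was handed in at about 35 s, though the hand-in returned no verdict.

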